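# Eject the reamed collars and key them on the stepped mandrel

## Task

The collars in the reaming jig are finished. Push each one out of its nest with its spring ejector - do not touch a collar with the fingers while it is still in its nest - and thread it over the stepped mandrel, largest bore first and smallest last, each fully home on its own step. Then slide the forked keeper plate fully in around the mandrel's neck, on top of the last collar and under the head, so that the set is locked for the wash; leave the other things on the bench alone.

Things in the scene. Friction and masses are not known exactly. Their poses are not given: they have to be found in the camera images.
- jig: grey four-station reaming jig, 418 mm wide (y), screwed to the bench; origin on the bench, middle of the mouth line. Nests at y = +138, +46, -46, -138 mm. A nested collar lies flat at z 25, centre x = -32 mm, between walls 66 mm apart, held by spring balls and by gib plates (z 35 to 40, slot 44 mm wide, x -66 to -14), so it leaves only through the mouth at x 0, to +x. Rear housing top: z 44 mm
- ejector1 (a joint): ejector slide of station 1 (jig y = +138 mm), moving along the jig's +x: 0 at rest, 0.050 m fully pressed. The spring needs 2.4 N at rest, 6.4 N fully pressed, some newtons more as the collar passes its balls, and brings it back. Fully pressed, it leaves the collar on the tongue; at an empty nest it does nothing
- ejector1_button (a point): centre of the outer face of ejector button 1: a black upright disc 38 mm across, 9 mm thick, face to the jig's -x, centre 30 mm above the bench, at jig x = -144 mm at rest; press it to the jig's +x
- exit1 (a point): top of the tongue before mouth 1, where the underside's centre of a fully ejected collar comes to within some mm (jig x = 18 mm, z 25 mm). The steel tongue is 34 mm wide, with free air at both sides down to the bench; end stop at jig x = 61 mm, top z 30 mm
- ejector2 (a joint): ejector slide of station 2 (jig y = +46 mm), moving along the jig's +x: 0 at rest, 0.050 m fully pressed. The spring needs 2.4 N at rest, 6.4 N fully pressed, some newtons more as the collar passes its balls, and brings it back. Fully pressed, it leaves the collar on the tongue; at an empty nest it does nothing
- ejector2_button (a point): centre of the outer face of ejector button 2: a black upright disc 38 mm across, 9 mm thick, face to the jig's -x, centre 30 mm above the bench, at jig x = -144 mm at rest; press it to the jig's +x
- exit2 (a point): top of the tongue before mouth 2, where the underside's centre of a fully ejected collar comes to within some mm (jig x = 18 mm, z 25 mm). The steel tongue is 34 mm wide, with free air at both sides down to the bench; end stop at jig x = 61 mm, top z 30 mm
- ejector3 (a joint): ejector slide of station 3 (jig y = -46 mm), moving along the jig's +x: 0 at rest, 0.050 m fully pressed. The spring needs 2.4 N at rest, 6.4 N fully pressed, some newtons more as the collar passes its balls, and brings it back. Fully pressed, it leaves the collar on the tongue; at an empty nest it does nothing
- ejector3_button (a point): centre of the outer face of ejector button 3: a black upright disc 38 mm across, 9 mm thick, face to the jig's -x, centre 30 mm above the bench, at jig x = -144 mm at rest; press it to the jig's +x
- exit3 (a point): top of the tongue before mouth 3, where the underside's centre of a fully ejected collar comes to within some mm (jig x = 18 mm, z 25 mm). The steel tongue is 34 mm wide, with free air at both sides down to the bench; end stop at jig x = 61 mm, top z 30 mm
- ejector4 (a joint): ejector slide of station 4 (jig y = -138 mm), moving along the jig's +x: 0 at rest, 0.050 m fully pressed. The spring needs 2.4 N at rest, 6.4 N fully pressed, some newtons more as the collar passes its balls, and brings it back. Fully pressed, it leaves the collar on the tongue; at an empty nest it does nothing
- ejector4_button (a point): centre of the outer face of ejector button 4: a black upright disc 38 mm across, 9 mm thick, face to the jig's -x, centre 30 mm above the bench, at jig x = -144 mm at rest; press it to the jig's +x
- exit4 (a point): top of the tongue before mouth 4, where the underside's centre of a fully ejected collar comes to within some mm (jig x = 18 mm, z 25 mm). The steel tongue is 34 mm wide, with free air at both sides down to the bench; end stop at jig x = 61 mm, top z 30 mm
- collar_a: flat steel collar, 64 mm outside, 8 mm thick like the others, with the largest bore, 48 mm; may be absent; starts in any one of the nests. Origin: centre of its underside, z along the bore. Fully home its underside is 32 mm above the bench, around the 46 mm step
- collar_b: flat steel collar, 64 mm outside, 8 mm thick like the others, with the second largest bore, 39 mm; may be absent; starts in any one of the nests. Origin: centre of its underside, z along the bore. Fully home its underside is 41 mm above the bench, around the 37 mm step
- collar_c: flat steel collar, 64 mm outside, 8 mm thick like the others, with the third bore, 30 mm; may be absent; starts in any one of the nests. Origin: centre of its underside, z along the bore. Fully home its underside is 50 mm above the bench, around the 28 mm step
- collar_d: flat steel collar, 64 mm outside, 8 mm thick like the others, with the smallest bore, 22 mm; always present; starts in any one of the nests. Origin: centre of its underside, z along the bore. Fully home its underside is 59 mm above the bench, around the 20 mm step
- mandrel: stepped steel post on a round foot 96 mm across, 8 mm thick, screwed to the bench; origin on the bench, on its axis. A shoulder 57 mm across at z 32 mm carries the largest collar; steps: 46 mm across (z 32-41), 37 (41-50), 28 (50-59), 20 (59-66), tops bevelled 1.5 mm. Each collar rests on the shoulder below its own step, whether or not others are present
- mandrel_head (a point): top of the mandrel on its axis, z 80 mm. The bevelled head is 18 mm across, z 74 to 80; the neck under it 11 mm across, z 66 to 74. With the smallest collar home (its top at z 67) a gap of 7 mm is left under the head for the keeper plate
- keeper: forked steel plate 73 x 50 x 4 mm, lying flat at the start; origin on its underside in the slot, where the neck's axis comes when fully in (7 mm ahead of the slot's bottom). The slot, 14 mm wide, opens to +x, prongs reach 23 mm ahead. Upright black grip: 30 mm along x, 10 mm thick (y), centre 32 mm behind the origin, 4 to 30 mm above the underside
- tape_measure: yellow tape measure, lying on the bench, not part of the job
- marker: white marker pen, lying on the bench, not part of the job

How it is judged:
By the outcome, as a careful person would: the job done as asked, in the order asked, and still so for the second after the job is handed in, with the robot touching nothing.
Of collar_a, collar_b, collar_c only 2 to 3 are there at a start; the rules pass over those that are not, and their reading is None.
At some moment in a run one of keeper may be knocked a few centimetres aside while the robot is not near it.
Once in a run the grip may slacken for a moment while it holds something.
It also fails if it takes over 210 s, if anything falls off the work surface, if the arm or the gripper's body presses on something with over 40 N, if the wrist force passes 120 N, or if a joint passes its speed limit or range.

## Robot

A 7-joint arm with a two-finger parallel gripper is mounted at the origin on a cart in front of the work surface, level with it; the furniture and walls round the work are solid. World frame = base frame: x ahead of the robot, y to its left, z up, the work surface at z = 0. Lengths are in m, angles in rad, forces in N, time in s.
With the tool pointing down it reaches from about 0.35 to 0.9 m from the base axis. Payload 8.1 kg.
Tool frame: the origin (TCP) lies on the centre line of the jaws, within the pads' length; the fingertips stand 19 mm ahead of it and the grasp point (between the pads) is the TCP; z points along the fingers, y is the line along which they close (so a half turn about z gives the same grasp; the last joint's range is limited). The gripper opens to 85 mm and grips with 20 to 120 N. Pads are 22 mm wide; open, the fingers measure 114 mm over their backs; the gripper's body (76 mm by 85 mm) begins 54 mm behind the grasp point. The pads swing forward as they close: fully open they stand 13 mm farther back than shut.
Start: joints at [1.204, 0.434, 0.025, 1.573, -0.012, 1.134, -0.075], TCP at [0.163, -0.603, 0.25] pointing down, gripper open.
Joint ranges: [-2.62, 2.62], [-0.44, 2.09], [-1.27, 1.32], [0.08, 2.57], [-1.32, 4.46], [0.12, 2], [-2.74, 2.74]. Speed limits (rad/s): [2.22, 2.22, 3.01, 3.01, 3.14, 3.14, 3.14].

## Interface

Orientations are given as a rotation vector (axis times angle).
In Python, from cell import robot gives the robot as it stands.
- The arm moves only by the tool apply_moves, never from a script. Its arguments are lists of equal length, an entry for each row: "translation": the shift along the tool's x, y, z in cm, a list of three; "rotation": the turn, a rotation vector about the tool's x, y, z in degrees, a list of three. A call has 1 to 20 rows; each row shifts and turns the commanded pose from where the row before left it, along the tool's axes as they then stand; what a row does not reach is not made up. A row lasts 1/10 s, in which the tool goes at most 50 mm and 8.59 degrees, less where a joint would pass 70% of its speed; a pose out of reach is approached as far as the arm can. A call is refused whole if a number of a shift passes 5 or a number of a turn 8.59, either way. A call with a gripper value outside its range is refused whole. "jaw" is the finger opening in cm, from 0 to 8.54, set as the call begins (left out, the last holds). The fingers move at their own pace and stop on an object; "newtons" is the grip in N (left out, the last holds). Time passes only in rows, so rows that do not move let the fingers close. It gives the time, the measured TCP pose, the force, the opening and the grip force at its end, in the units of the state.
- robot.state(): the state, without advancing time (a new reading comes with each control period).
- robot.get_image(name): name is "scene" or "top"; returns a dict with "img" (400x640x3 uint8, red, green, blue), "fx", "fy", "cx", "cy" (pixels), "camera_from_world" (4x4, takes a point from world to camera coordinates). Camera axes: x right, y up, looking along -z (the intrinsics and any distortion apply to the point x, -y, -z); pixel columns grow to the right and rows downward; lengths in m; the calibration is good to about 2 mm. A picture is of the moment at which its call begins. There is no depth.
- robot.sign_off(): hands the job in; it is judged then, once.
The state is a dict: "time": time; "qpos": joint angles; "joint_vel": joint speeds; "tau": joint torques, N m; "eef_pos": TCP position; "orientation": TCP orientation; "force": force on the tool from outside, world axes, zero at the start; "moment": the same for the moment, N m; "opening": opening from 0.0 (shut) to 1.0 (fully open); "finger_force": force on a finger pad.
Only numpy, scipy, OpenCV 4.12 (cv2) and the standard library are available. Lean on these libraries where they do the work, as an engineer would, in place of code of your own. Each camera call takes 0.05 s, during which the arm holds its last target. There are 200 camera calls.

## Working session

There is one attempt and no reset: what is moved stays moved. The work goes in short steps, Python scripts to look and compute and a tool call to move; the robot and the scene stay as the last step left them, time stands still between calls to the robot, and variables do not carry over. Pictures are saved under pics/ and viewed, at most 14 in all, crops included, and the job is handed in when it is done.

Besides the shell and the picture viewer there is one more tool, called after "Call:" as name(argument=value, ...) on one line, values as JSON. apply_moves: Moves the arm, as the interface text tells. Its arguments: {"type":"object","properties":{"translation":{"type":"array"},"rotation":{"type":"array"},"jaw":{"type":"number"},"newtons":{"type":"number"}},"required":["translation","rotation"]}

```bash
mkdir -p pics; cat > h.py <<'E'
import numpy as np, cv2
from cell import robot
from scipy.spatial.transform import Rotation as R
def grab(n,save=None):
    d=robot.get_image(n)
    if save: cv2.imwrite('pics/'+save,cv2.cvtColor(d['img'],cv2.COLOR_RGB2BGR))
    return d
def ray(d,u,v,z):
    T=np.array(d['camera_from_world']);Rc=T[:3,:3];c=-Rc.T@T[:3,3]
    r=Rc.T@np.array([(u-d['cx'])/d['fx'],-(v-d['cy'])/d['fy'],-1])
    return c+r*(z-c[2])/r[2]
def proj(d,p):
    T=np.array(d['camera_from_world']);q=T[:3,:3]@np.array(p)+T[:3,3]
    return d['cx']+d['fx']*q[0]/-q[2], d['cy']+d['fy']*-q[1]/-q[2]
E
python3 - <<'E'
from h import *
for n in('top','scene'):
    d=grab(n,n+'0.png'); print({k:(np.array(v).round(3).tolist()) for k,v in d.items() if k!='img'})
s=robot.state();print(s)
E
```

```text
{'fx': 459.887, 'fy': 459.887, 'cx': 322.249, 'cy': 205.579, 'camera_from_world': [[0.019, -1.0, 0.013, -0.023], [0.987, 0.02, 0.157, -0.564], [-0.157, 0.01, 0.988, -1.252], [0.0, 0.0, 0.0, 1.0]]}
{'fx': 362.893, 'fy': 362.893, 'cx': 312.648, 'cy': 199.238, 'camera_from_world': [[-0.904, -0.427, -0.002, 0.481], [0.311, -0.661, 0.683, -0.223], [-0.293, 0.617, 0.731, -1.032], [0.0, 0.0, 0.0, 1.0]]}
{'time': 0.1, 'qpos': array([ 1.2044269 ,  0.43510952,  0.02497706,  1.57398893, -0.01161719,
        1.13402406, -0.07512473]), 'joint_vel': array([-7.21856946e-04, -1.55991113e-03,  1.89225992e-03, -1.95072678e-03,
       -2.29748362e-04, -1.15234903e-03,  6.07777617e-05]), 'tau': array([ 1.97691203e-03, -6.71755743e+01,  1.02793235e+00, -3.16906893e+01,
        1.58074242e-02,  7.28237603e-03, -8.17854448e-05]), 'eef_pos': array([ 0.16279507, -0.60298508,  0.24963832]), 'orientation': array([-3.11299015e+00, -4.12787496e-01,  4.58174792e-04]), 'force': array([ 0.11768025, -0.15655695,  0.06916552]), 'moment': array([ 0.05441657,  0.02136891, -0.02246113]), 'finger_force': 0.0, 'opening': 0.998344533534234}
```

View pics/top0.png

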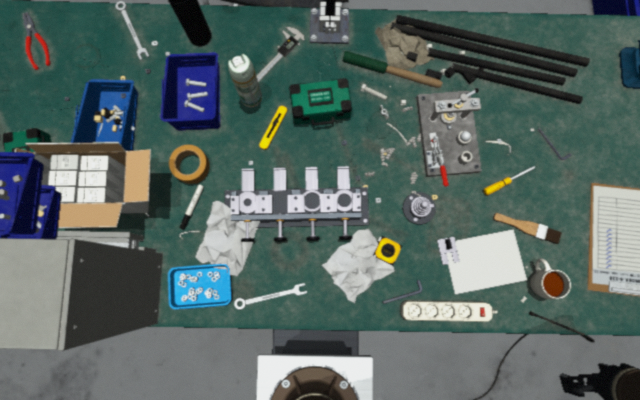

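View pics/scene0.png

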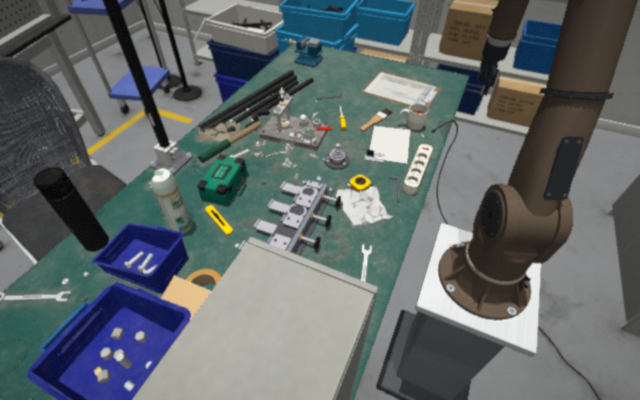

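Top view: jig at about (297,205), tongues upward (+x), buttons below, mandrel at (419,207), tape (388,250), marker (191,205). The keeper may be the pale object at (447,250). I'll zoom in there.

```bash
python3 - <<'E'
import cv2
i=cv2.imread('pics/top0.png')
a=cv2.resize(i[155:255,215:375],None,fx=5,fy=5,interpolation=cv2.INTER_CUBIC)
b=cv2.resize(i[180:280,380:540],None,fx=5,fy=5,interpolation=cv2.INTER_CUBIC)
cv2.imwrite('pics/c1.png',a);cv2.imwrite('pics/c2.png',b)
E
```

```text
(no output)
```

View pics/c1.png

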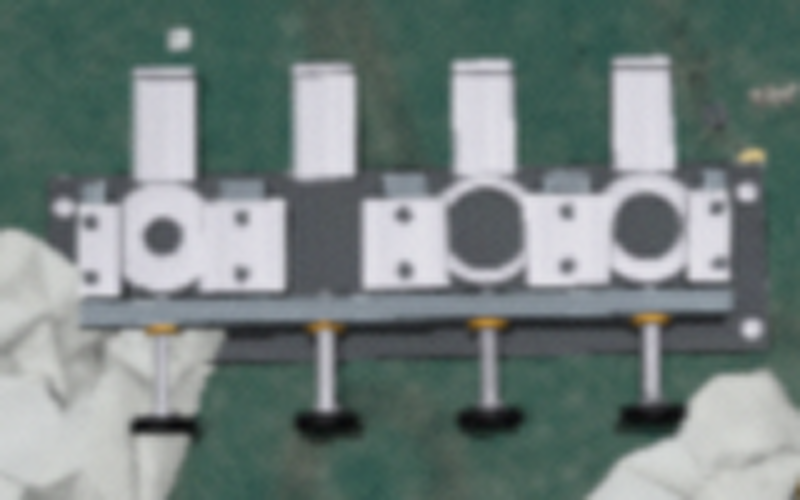

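View pics/c2.png

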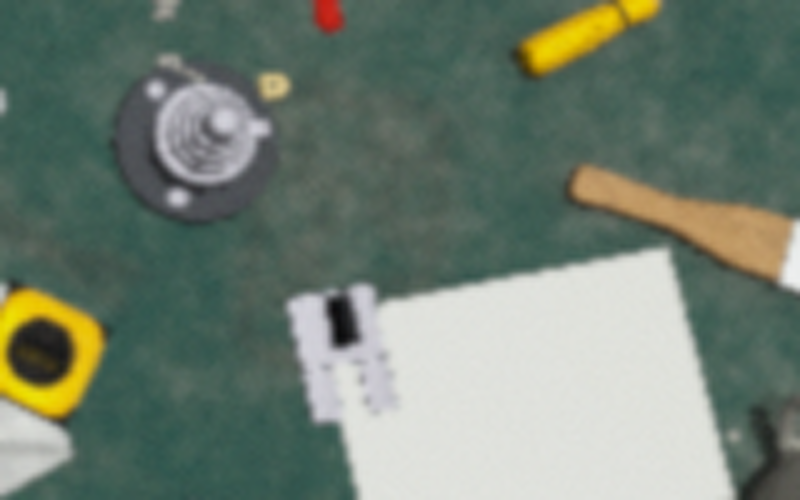

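Stations from +y (image left): 1 is the smallest bore (d), 2 is empty, 3 is the largest (a) and 4 is b, so c is absent. The keeper's grip is at about (448,244), with its slot opening towards the robot. Next I'll compute poses.

```bash
cat > m.py <<'E'
from h import *
from scipy.optimize import least_squares
d=grab('top')
c1=lambda x,y:(215+(x+.5)/5-.5,155+(y+.5)/5-.5)
c2=lambda x,y:(380+(x+.5)/5-.5,180+(y+.5)/5-.5)
T=np.array(d['camera_from_world']);print('cam',-T[:3,:3].T@T[:3,3])
# jig landmarks: crop px -> jig xy, z
L=[((163,237),(-32,138,33)),((486,231),(-32,-46,33)),((648,226),(-32,-138,33)),
   ((165,68),(64,138,30)),((324,65),(64,46,30)),((482,60),(64,-46,30)),((641,56),(64,-138,30)),
   ((165,424),(-140,138,46)),((326,420),(-140,46,46)),((490,416),(-140,-46,46)),((652,411),(-140,-138,46))]
W=np.array([ray(d,*c1(*p),j[2]/1000)[:2] for p,j in L]);J=np.array([j[:2] for _,j in L])/1000
f=lambda q:(q[:2]+J@np.array([[np.cos(q[2]),np.sin(q[2])],[-np.sin(q[2]),np.cos(q[2])]])-W).ravel()
s=least_squares(f,[.6,0,0]);print('jig',s.x.round(4));print((s.fun.reshape(-1,2)*1000).round(1).tolist())
print('mandrel head',ray(d,*c2(225,122),.080).round(4),'foot',ray(d,*c2(197,140),.008).round(4),'shoulder',ray(d,*c2(206,134),.035).round(4))
print('keeper grip',ray(d,*c2(343,318),.030).round(4),'corners',[ray(d,*c2(*p),.004)[:2].round(4).tolist() for p in((290,297),(374,286),(396,407),(316,420))])
E
python3 m.py
```

```text
cam [3.61235587e-01 6.27376602e-04 1.32466849e+00]
jig [0.6118 0.065  0.0454]
[[1.3, 0.1], [2.3, -0.4], [1.7, 0.0], [-2.0, 0.7], [-1.6, 0.3], [-2.4, -0.6], [-2.6, -0.6], [0.7, 2.9], [0.9, 0.3], [1.0, -0.5], [0.6, -2.2]]
mandrel head [ 0.5692 -0.2929  0.08  ] foot [ 0.5703 -0.2934  0.008 ] shoulder [ 0.5695 -0.2926  0.035 ]
keeper grip [ 0.4667 -0.3697  0.03  ] corners [[0.4803, -0.3468], [0.4877, -0.3956], [0.4184, -0.4064], [0.4102, -0.3603]]
```

Call:
apply_moves(translation=[[0,0,0],[0,0,0],[1.84,-3.76,0.6],[1.84,-3.76,0.6],[1.84,-3.76,0.6],[1.84,-3.76,0.6],[1.84,-3.76,0.6],[1.84,-3.76,0.6],[1.84,-3.76,0.6],[1.84,-3.76,0.6],[1.84,-3.76,0.6],[1.84,-3.76,0.6],[1.84,-3.76,0.6],[1.84,-3.76,0.6],[1.84,-3.76,0.6],[1.84,-3.76,0.6],[1.84,-3.76,0.6],[1.84,-3.76,0.6],[0,0,0]], rotation=[[0,0,6.25],[0,0,6.25],[0,0,0],[0,0,0],[0,0,0],[0,0,0],[0,0,0],[0,0,0],[0,0,0],[0,0,0],[0,0,0],[0,0,0],[0,0,0],[0,0,0],[0,0,0],[0,0,0],[0,0,0],[0,0,0],[0,0,0]], jaw=0, newtons=40)

```text
time: 2.05
eef_pos: [0.4314, 0.0165, 0.1541]
orientation: [-3.138, -0.083, -0.002]
force: [-0.4, -0.2, 0.5]
opening: -0.004
finger_force: 0.0
```

```bash
cat >> h.py <<'E'
def to(x,y,z,yaw=None):
    s=robot.state();M=R.from_rotvec(s['orientation']);m=M.as_matrix();p=np.array(s['eef_pos'])
    cur=np.arctan2(m[1,0],m[0,0])
    print('t',round(s['time'],1),'pos',p.round(4),'yaw',round(np.degrees(cur),2),'tilt z',m[:,2].round(3),'F',np.array(s['force']).round(1),'op',round(s['opening'],3),'ff',round(s['finger_force'],1))
    if x is None:return
    print(' tool shift cm',(m.T@(np.array([x,y,z])-p)*100).round(2), '' if yaw is None else ('turn z %.2f'%(np.degrees(cur)-yaw)))
E
python3 -c "
from h import *
to(.438,.0115,.032)"
```

```text
t 2.0 pos [0.4314 0.0165 0.1541] yaw 3.03 tilt z [ 0.001  0.003 -1.   ] F [-0.4 -0.2  0.5] op -0.004 ff 0.0
 tool shift cm [ 0.61  0.57 12.21]
```

Call:
apply_moves(translation=[[0.3,0.57,3],[0,0,3],[0,0,3],[0,0,3.2],[1.5,0,0],[1.5,0,0],[1,0,0],[1,0,0],[1,0,0],[0.6,0,0],[0,0,0]], rotation=[[0,0,0.4],[0,0,0],[0,0,0],[0,0,0],[0,0,0],[0,0,0],[0,0,0],[0,0,0],[0,0,0],[0,0,0],[0,0,0]])

```text
time: 3.15
eef_pos: [0.4972, 0.0073, 0.0316]
orientation: [3.14, 0.06, -0.006]
force: [-5.9, 0.3, -4.1]
opening: 0.003
finger_force: 2.7
```

Call:
apply_moves(translation=[[0.6,-0.2,0],[0.4,0,0],[0.3,0,0],[0,0,0]], rotation=[[0,0,0],[0,0,0],[0,0,0],[0,0,0]])

```text
time: 3.55
eef_pos: [0.5082, 0.0088, 0.0316]
orientation: [3.139, 0.059, -0.01]
force: [-10.6, -2.1, 2.2]
opening: 0.001
finger_force: 5.0
```

```bash
python3 - <<'E'
from h import *
d=grab('top','p3.png');i=cv2.imread('pics/p3.png')
cv2.imwrite('pics/p3c.png',cv2.resize(i[155:255,215:375],None,fx=5,fy=5,interpolation=cv2.INTER_CUBIC))
to(None,0,0)
E
```

```text
t 3.6 pos [0.5082 0.0088 0.0316] yaw 2.16 tilt z [-0.006 -0.002 -1.   ] F [-9.5 -2.4  0.5] op -0.003 ff 4.9
```

View pics/p3c.png

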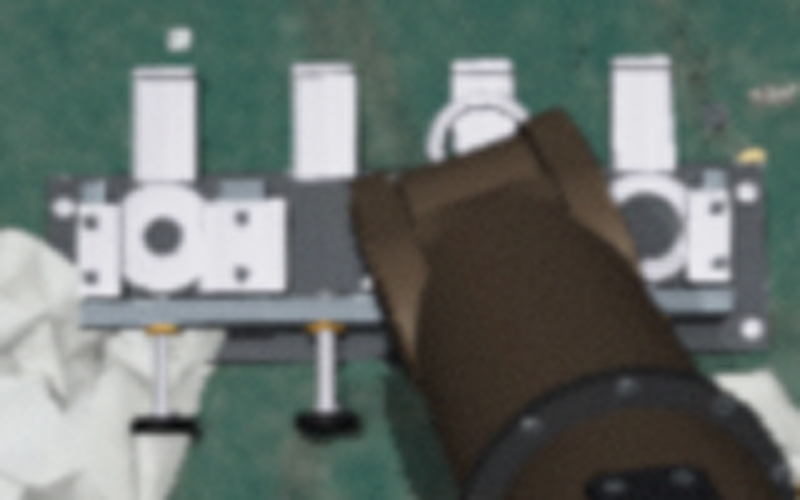

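The picture shows collar a on the tongue, its front edge at crop row 93. It is some mm short of fully ejected, so I'll press a bit more.

Call:
apply_moves(translation=[[0.4,0,0],[0.3,0,0],[0,0,0]], rotation=[[0,0,0],[0,0,0],[0,0,0]])

```text
time: 3.9
eef_pos: [0.5083, 0.0087, 0.0309]
orientation: [3.137, 0.06, -0.029]
force: [-32.2, -2.0, 22.1]
opening: -0.001
finger_force: 16.0
```

Call:
apply_moves(translation=[[-1,0,0],[-4,0,0],[-2.7,0,0],[0,2,-3.5],[0,4,0],[0,3.2,0],[0,0,0]], rotation=[[0,0,0],[0,0,0],[0,0,0],[0,0,0],[0,0,0],[0,0,0],[0,0,0]])

```text
time: 4.6
eef_pos: [0.4458, -0.0893, 0.068]
orientation: [3.139, 0.05, 0.003]
force: [0.4, 0.6, -0.5]
opening: -0.002
finger_force: 0.0
```

```bash
python3 -c "
from h import *
to(.445,-.0806,.038,2.6)"
```

```text
t 4.6 pos [ 0.4458 -0.0893  0.068 ] yaw 1.81 tilt z [ 0.002 -0.003 -1.   ] F [ 0.4  0.6 -0.5] op -0.002 ff 0.0
 tool shift cm [-0.06 -0.88  3.  ] turn z -0.79
```

Press station 4: end TCP x about 0.513, so about 6.8 cm of travel.

Call:
apply_moves(translation=[[0,-0.9,1.5],[0,0,1.5],[1.5,0,0],[1,0,0],[1,0,0],[1,0,0],[1,0,0],[0.8,0,0],[0.4,0,0],[0.3,0,0],[0,0,0]], rotation=[[0,0,-0.8],[0,0,0],[0,0,0],[0,0,0],[0,0,0],[0,0,0],[0,0,0],[0,0,0],[0,0,0],[0,0,0],[0,0,0]])

```text
time: 5.7
eef_pos: [0.5118, -0.0716, 0.0369]
orientation: [3.14, 0.082, -0.01]
force: [-11.4, -0.1, 3.6]
opening: 0.005
finger_force: 5.3
```

Call:
apply_moves(translation=[[0.3,0,0],[0.3,0,0],[0,0,0]], rotation=[[0,0,0],[0,0,0],[0,0,0]])

```text
time: 6.0
eef_pos: [0.5121, -0.0718, 0.0363]
orientation: [3.139, 0.082, -0.026]
force: [-27.7, -0.3, 20.3]
opening: 0.001
finger_force: 14.4
```

Call:
apply_moves(translation=[[-1,0,0],[-4,0,0],[-2.6,0,0],[0,0,-4],[0,-4.5,0],[0,-4.5,0],[0,-4.5,0],[0,-4.5,0],[0,-4.5,0],[0,-4.5,0],[0,0,0]], rotation=[[0,0,0],[0,0,0],[0,0,0],[0,0,0],[0,0,0],[0,0,0],[0,0,0],[0,0,0],[0,0,0],[0,0,0],[0,0,0]])

```text
time: 7.1
eef_pos: [0.4311, 0.2029, 0.0786]
orientation: [-3.134, -0.097, -0.006]
force: [0.7, -0.5, 0.7]
opening: 0.002
finger_force: 0.0
```

```bash
python3 -c "
from h import *
to(.435,.195,.038,2.6)"
```

```text
t 7.1 pos [0.4311 0.2029 0.0786] yaw 3.53 tilt z [ 0.004  0.006 -1.   ] F [ 0.7 -0.5  0.7] op 0.002 ff 0.0
 tool shift cm [0.33 0.84 4.06] turn z 0.93
```

Call:
apply_moves(translation=[[0.3,0.8,2],[0,0,2],[1.5,0,0],[1,0,0],[1,0,0],[1,0,0],[1,0,0],[0.8,0,0],[0.4,0,0],[0.3,0,0],[0.2,0,0],[0,0,0]], rotation=[[0,0,0.9],[0,0,0],[0,0,0],[0,0,0],[0,0,0],[0,0,0],[0,0,0],[0,0,0],[0,0,0],[0,0,0],[0,0,0],[0,0,0]])

```text
time: 8.3
eef_pos: [0.5005, 0.1889, 0.0369]
orientation: [3.138, 0.061, -0.015]
force: [-22.3, -0.6, 10.5]
opening: 0.0
finger_force: 10.7
```

Fully pressed. Retreat, lift and look.

Call:
apply_moves(translation=[[-1,0,0],[-4,0,0],[-2,0,-2],[0,0,-5],[0,0,-4],[0,0,0]], rotation=[[0,0,0],[0,0,0],[0,0,0],[0,0,0],[0,0,0],[0,0,0]], jaw=7.6)

```text
time: 8.9
eef_pos: [0.4398, 0.1887, 0.1532]
orientation: [-3.136, -0.057, -0.016]
force: [0.7, 0.7, -0.0]
opening: 0.888
finger_force: 0.0
```

```bash
python3 - <<'E'
from h import *
d=grab('top','p4.png');i=cv2.imread('pics/p4.png')
cv2.imwrite('pics/p4c.png',cv2.resize(i[155:255,215:375],None,fx=5,fy=5,interpolation=cv2.INTER_CUBIC))
to(None,0,0)
for n,e in dict(e3=(.6319,.0198,.033),e4=(.6361,-.0721,.033),e1=(.6235,.2036,.033)).items():
    u,v=proj(d,e);print(n,u,v,'crop',(u+.5-215)*5-.5,(v+.5-155)*5-.5)
E
```

```text
t 8.9 pos [0.4389 0.1878 0.1509] yaw 2.06 tilt z [ 0.008  0.003 -1.   ] F [ 0.5 -0.6 -0.4] op 0.888 ff 0.0
e3 311.5593513284698 182.78803807291214 crop 484.796756642349 140.94019036456072
e4 343.62250719070556 182.0241853713764 crop 645.1125359535279 137.12092685688202
e1 247.20615759688917 184.32114857193875 crop 163.03078798444585 148.60574285969375
```

View pics/p4c.png

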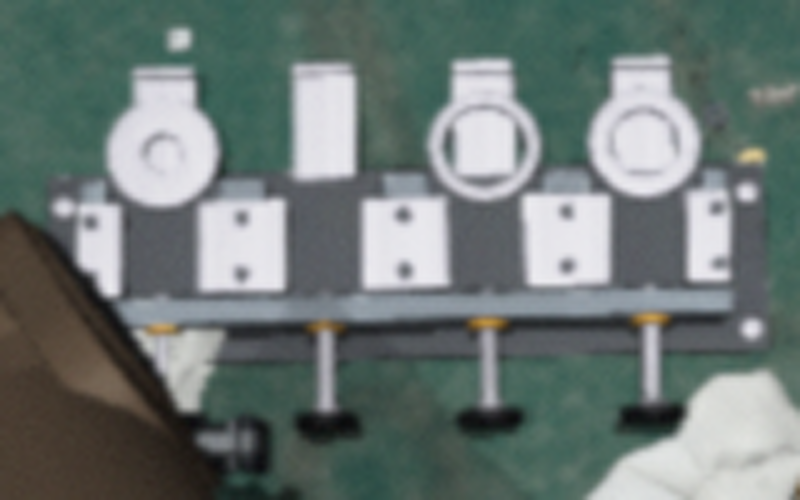

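All three collars are on their tongues: centres in the crop are a (484.5,146), b (645,142) and d (163,152). Next the shift to collar a.

```bash
python3 - <<'E'
from h import *
d=grab('top')
for n,(x,y) in dict(a=(484.5,146),b=(645,142),d=(163,152)).items(): print(n,ray(d,215+(x+.5)/5-.5,155+(y+.5)/5-.5,.033).round(4))
p=ray(d,215+(485)/5-.5,155+(146.5)/5-.5,.033)
to(p[0]+.002,p[1],.12,2.6)
E
```

```text
a [0.6289 0.0199 0.033 ]
b [ 0.6332 -0.0721  0.033 ]
d [0.6215 0.2035 0.033 ]
t 9.0 pos [0.4378 0.1871 0.1491] yaw 2.07 tilt z [ 0.004  0.002 -1.   ] F [-0.1  0.   0. ] op 0.888 ff 0.0
 tool shift cm [18.69 17.41  2.96] turn z -0.53
```

Call:
apply_moves(translation=[[3.1,2.9,0],[3.1,2.9,0],[3.1,2.9,0.5],[3.1,2.9,0.8],[3.1,2.9,0.8],[3.15,2.9,0.8],[0,0,0],[0,0,0]], rotation=[[0,0,-0.5],[0,0,0],[0,0,0],[0,0,0],[0,0,0],[0,0,0],[0,0,0],[0,0,0]])

```text
time: 9.8
eef_pos: [0.63, 0.0198, 0.1163]
orientation: [3.141, 0.068, -0.004]
force: [-1.2, 0.3, 0.6]
opening: 0.893
finger_force: 0.0
```

```bash
python3 -c "
from h import *
to(.631,.0199,.024,2.6)"
```

```text
t 9.8 pos [0.63   0.0198 0.1163] yaw 2.48 tilt z [-0.002 -0.    -1.   ] F [-1.2  0.3  0.6] op 0.893 ff 0.0
 tool shift cm [ 0.12 -0.01  9.23] turn z -0.12
```

Call:
apply_moves(translation=[[0.1,0,3],[0,0,3],[0,0,2],[0,0,1.2],[0,0,0],[0,0,0]], rotation=[[0,0,0],[0,0,0],[0,0,0],[0,0,0],[0,0,0],[0,0,0]])

```text
time: 10.4
eef_pos: [0.6314, 0.0218, 0.0269]
orientation: [-3.14, -0.073, -0.001]
force: [0.2, -0.8, 0.8]
opening: 0.887
finger_force: 0.0
```

Call:
apply_moves(translation=[[0,0,0],[0,0,0],[0,0,0],[0,0,0],[0,0,0]], rotation=[[0,0,0],[0,0,0],[0,0,0],[0,0,0],[0,0,0]], jaw=5, newtons=60)

```text
time: 10.9
eef_pos: [0.6321, 0.0216, 0.0285]
orientation: [-3.141, -0.072, -0.004]
force: [-3.2, 0.7, 8.9]
opening: 0.725
finger_force: 63.0
```

```bash
python3 -c "
from h import *
to(None,0,0)"
```

```text
t 10.9 pos [0.6321 0.0216 0.0285] yaw 2.62 tilt z [ 0.002  0.    -1.   ] F [-3.2  0.7  8.9] op 0.725 ff 63.0
```

Call:
apply_moves(translation=[[0,0,-1],[0,0,-3],[0,0,-4],[0,0,-4],[0,0,0]], rotation=[[0,0,0],[0,0,0],[0,0,0],[0,0,0],[0,0,0]])

```text
time: 11.4
eef_pos: [0.6349, 0.0218, 0.1536]
orientation: [-3.14, -0.071, -0.017]
force: [1.5, -0.1, -1.3]
opening: 0.722
finger_force: 65.8
```

```bash
python3 -c "
from h import *
to(.572,-.293,.14,2.6)"
```

```text
t 11.4 pos [0.6349 0.0218 0.1536] yaw 2.6 tilt z [ 0.011  0.001 -1.   ] F [ 1.5 -0.1 -1.3] op 0.722 ff 65.8
 tool shift cm [-7.72 31.17  1.25] turn z 0.00
```

Call:
apply_moves(translation=[[-0.5,2,0],[-0.85,3.4,0],[-0.85,3.5,0],[-0.85,3.5,0],[-0.85,3.5,0],[-0.85,3.5,0],[-0.85,3.5,0],[-0.85,3.5,0],[-0.8,3,0],[-0.4,1.8,0],[0,0,0],[0,0,0]], rotation=[[0,0,0],[0,0,0],[0,0,0],[0,0,0],[0,0,0],[0,0,0],[0,0,0],[0,0,0],[0,0,0],[0,0,0],[0,0,0],[0,0,0]])

```text
time: 12.6
eef_pos: [0.5693, -0.293, 0.1464]
orientation: [-3.14, -0.072, -0.001]
force: [0.3, 0.5, -0.7]
opening: 0.728
finger_force: 65.8
```

```bash
python3 - <<'E'
from h import *
to(.572,-.293,.10,2.6)
for n in('top','scene'):
    d=grab(n,n+'5.png');i=cv2.imread('pics/'+n+'5.png');u,v=map(int,proj(d,(.57,-.293,.13)));print(n,u,v)
    c=i[max(v-50,0):v+50,u-40:u+40];cv2.imwrite('pics/%s5c.png'%n,cv2.resize(c,None,fx=5,fy=5,interpolation=cv2.INTER_CUBIC))
a=cv2.imread('pics/top5c.png');b=cv2.imread('pics/scene5c.png');cv2.imwrite('pics/both5.png',np.hstack([a,b]))
E
```

```text
t 12.6 pos [ 0.5693 -0.293   0.1464] yaw 2.62 tilt z [ 0.     0.001 -1.   ] F [ 0.3  0.5 -0.7] op 0.728 ff 65.8
 tool shift cm [0.26 0.01 4.64] turn z 0.02
top 429 200
scene 338 132
```

View pics/both5.png

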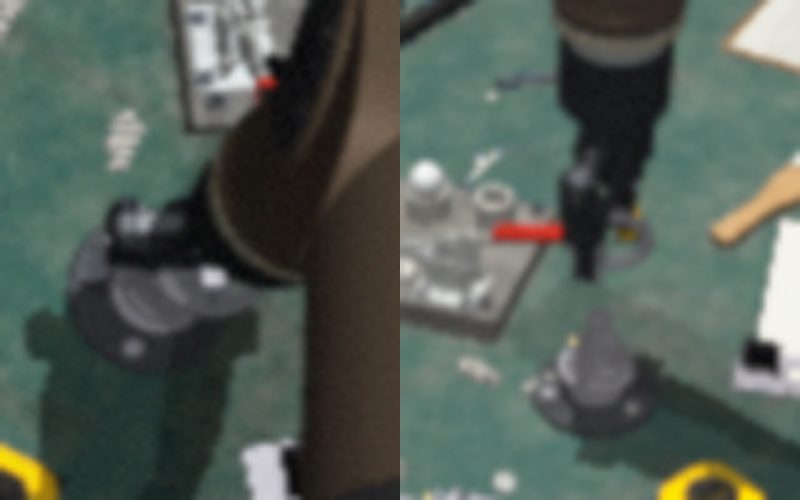

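The scene crop shows the collar held level, its right edge at crop (655,240) and the mandrel below it. I'll estimate the offset along the pads from that edge.

```bash
python3 - <<'E'
from h import *
d=grab('scene');g=cv2.cvtColor(d['img'],cv2.COLOR_RGB2GRAY).astype(int)
for v in range(124,138): print(v,g[v,338:356].tolist())
p=np.array(robot.state()['eef_pos']);t=np.linspace(0,6.283,360)
for off in(-.006,-.003,0,.003):
    q=np.array([proj(d,p+[off+.032*np.cos(a),.032*np.sin(a),.0005]) for a in t]);k=q[:,0].argmax();print(off,q[k].round(2), 'lowest',q[q[:,1].argmax()].round(1))
E
```

```text
124 [29, 40, 62, 70, 69, 62, 79, 114, 119, 116, 117, 120, 121, 121, 117, 118, 118, 120]
125 [29, 44, 71, 82, 82, 81, 90, 107, 109, 110, 116, 117, 117, 119, 118, 116, 117, 119]
126 [28, 45, 67, 74, 76, 79, 87, 93, 97, 105, 113, 118, 116, 116, 116, 117, 117, 118]
127 [35, 45, 63, 62, 60, 68, 77, 85, 87, 98, 111, 119, 121, 120, 120, 121, 122, 122]
128 [41, 69, 83, 74, 67, 74, 82, 81, 82, 92, 103, 116, 121, 121, 122, 123, 123, 121]
129 [50, 81, 95, 82, 80, 87, 86, 77, 80, 89, 99, 110, 117, 120, 122, 123, 122, 120]
130 [64, 90, 102, 92, 91, 94, 90, 83, 84, 89, 95, 109, 116, 118, 119, 119, 119, 119]
131 [81, 102, 109, 108, 109, 108, 103, 94, 90, 89, 96, 106, 113, 116, 117, 118, 117, 117]
132 [82, 103, 114, 116, 118, 113, 107, 99, 94, 95, 105, 111, 115, 113, 115, 115, 114, 114]
133 [82, 102, 113, 115, 115, 111, 107, 102, 98, 107, 115, 118, 116, 115, 113, 113, 114, 115]
134 [88, 104, 109, 110, 107, 104, 103, 104, 109, 116, 121, 120, 117, 117, 118, 117, 118, 118]
135 [91, 100, 103, 104, 105, 106, 108, 114, 118, 120, 120, 119, 118, 120, 121, 122, 122, 120]
136 [92, 103, 109, 111, 114, 114, 116, 119, 120, 121, 119, 118, 119, 122, 122, 125, 123, 120]
137 [93, 107, 113, 117, 117, 118, 118, 119, 121, 118, 116, 117, 117, 120, 121, 120, 118, 118]
-0.006 [349.09 129.54] lowest [340.4 134.8]
-0.003 [348.29 129.32] lowest [339.6 134.5]
0 [347.49 129.1 ] lowest [338.8 134.3]
0.003 [346.69 128.88] lowest [338.  134.1]
```

Offset confirmed at about -3 mm along tool x. Lower to just above the 46 mm step.

Call:
apply_moves(translation=[[0.28,0,1],[0,0,2],[0,0,2],[0,0,2],[0,0,1.4],[0,0,0],[0,0,0]], rotation=[[0,0,0],[0,0,0],[0,0,0],[0,0,0],[0,0,0],[0,0,0],[0,0,0]])

```text
time: 13.45
eef_pos: [0.5721, -0.2936, 0.0623]
orientation: [-3.141, -0.072, 0.0]
force: [0.2, 0.3, -0.4]
opening: 0.719
finger_force: 65.7
```

```bash
python3 -c "
from h import *
to(.5722,-.2928,.0345,2.6)"
```

```text
t 13.4 pos [ 0.5721 -0.2936  0.0623] yaw 2.63 tilt z [-0.  0. -1.] F [ 0.2  0.3 -0.4] op 0.719 ff 65.7
 tool shift cm [ 0.01 -0.08  2.78] turn z 0.03
```

Call:
apply_moves(translation=[[0,-0.06,0.6],[0,0,0.5],[0,0,0.4],[0,0,0.4],[0,0,0.3],[0,0,0.3],[0,0,0]], rotation=[[0,0,0],[0,0,0],[0,0,0],[0,0,0],[0,0,0],[0,0,0],[0,0,0]])

```text
time: 14.15
eef_pos: [0.5722, -0.293, 0.0371]
orientation: [-3.141, -0.072, -0.001]
force: [1.6, 1.7, -2.2]
opening: 0.724
finger_force: 65.8
```

Call:
apply_moves(translation=[[0,0,0.15],[0,0,0.15],[0,0,0.1],[0,0,0]], rotation=[[0,0,0],[0,0,0],[0,0,0],[0,0,0]])

```text
time: 14.55
eef_pos: [0.5724, -0.2931, 0.0354]
orientation: [3.14, 0.072, 0.002]
force: [-3.7, 5.2, 17.1]
opening: 0.722
finger_force: 67.1
```

Seated at the predicted height. Release and rise.

Call:
apply_moves(translation=[[0,0,-0.1],[0,0,0],[0,0,0],[0,0,0],[0,0,-2],[0,0,-4],[0,0,-4],[0,0,-1],[0,0,0]], rotation=[[0,0,0],[0,0,0],[0,0,0],[0,0,0],[0,0,0],[0,0,0],[0,0,0],[0,0,0],[0,0,0]], jaw=7.6)

```text
time: 15.45
eef_pos: [0.5728, -0.2938, 0.1462]
orientation: [3.139, 0.071, 0.005]
force: [0.4, -0.5, -0.7]
opening: 0.89
finger_force: 0.0
```

```bash
python3 -c "
from h import *
to(.6352,-.0721,.14,2.6)"
```

```text
t 15.4 pos [ 0.5728 -0.2938  0.1462] yaw 2.6 tilt z [ 0.003 -0.002 -1.   ] F [ 0.4 -0.5 -0.7] op 0.89 ff 0.0
 tool shift cm [  7.23 -21.87   0.61] turn z -0.00
```

Call:
apply_moves(translation=[[0.6,-1.9,0],[1.1,-3.3,0],[1.1,-3.3,0],[1.1,-3.3,0],[1.1,-3.3,0],[1.1,-3.3,0],[0.8,-2.2,1],[0.4,-1.3,2],[0,0,0],[0,0,0]], rotation=[[0,0,0],[0,0,0],[0,0,0],[0,0,0],[0,0,0],[0,0,0],[0,0,0],[0,0,0],[0,0,0],[0,0,0]])

```text
time: 16.45
eef_pos: [0.6336, -0.0719, 0.1128]
orientation: [3.14, 0.072, -0.005]
force: [0.4, -1.0, -0.2]
opening: 0.89
finger_force: 0.0
```

```bash
python3 - <<'E'
from h import *
to(.6352,-.0721,.024,2.6)
d=grab('top','p6.png');i=cv2.imread('pics/p6.png')
cv2.imwrite('pics/p6c.png',cv2.resize(i[180:260,380:480],None,fx=6,fy=6,interpolation=cv2.INTER_CUBIC))
E
```

```text
t 16.4 pos [ 0.6336 -0.0719  0.1128] yaw 2.62 tilt z [-0.003 -0.    -1.   ] F [ 0.4 -1.  -0.2] op 0.89 ff 0.0
 tool shift cm [0.19 0.03 8.88] turn z 0.02
```

View pics/p6c.png

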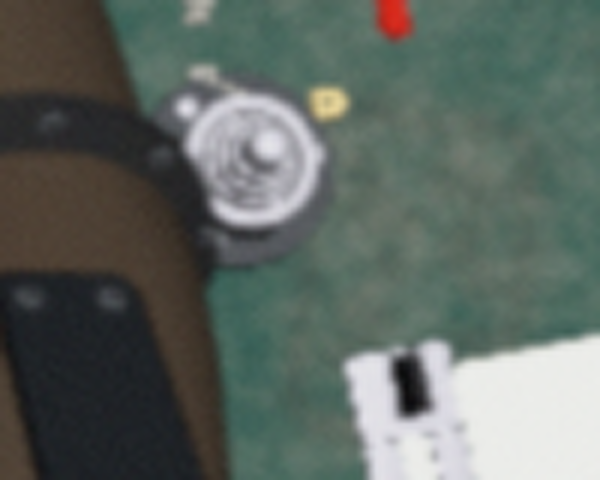

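Collar a sits concentric on the mandrel (crop 250,160). The keeper hasn't moved. Now grip b.

Call:
apply_moves(translation=[[0.1,0,3],[0,0,3],[0,0,2],[0,0,0.9],[0,0,0],[0,0,0]], rotation=[[0,0,0],[0,0,0],[0,0,0],[0,0,0],[0,0,0],[0,0,0]])

```text
time: 17.1
eef_pos: [0.6365, -0.0719, 0.0264]
orientation: [3.14, 0.07, 0.002]
force: [0.5, 0.5, -0.1]
opening: 0.894
finger_force: 0.0
```

Call:
apply_moves(translation=[[0,0,0],[0,0,0],[0,0,0],[0,0,0],[0,0,0]], rotation=[[0,0,0],[0,0,0],[0,0,0],[0,0,0],[0,0,0]], jaw=5, newtons=60)

```text
time: 17.6
eef_pos: [0.6368, -0.0715, 0.0276]
orientation: [3.14, 0.071, 0.004]
force: [-2.0, -0.9, 9.4]
opening: 0.725
finger_force: 62.7
```

Call:
apply_moves(translation=[[0,0,-1],[0,0,-3],[0,0,-4],[0,0,-4],[0,0,0]], rotation=[[0,0,0],[0,0,0],[0,0,0],[0,0,0],[0,0,0]])

```text
time: 18.1
eef_pos: [0.6395, -0.0709, 0.1526]
orientation: [3.14, 0.072, 0.017]
force: [0.2, -0.5, -1.7]
opening: 0.726
finger_force: 65.6
```

```bash
python3 -c "
from h import *
to(.572,-.293,.14,2.6)"
```

```text
t 18.1 pos [ 0.6395 -0.0709  0.1526] yaw 2.61 tilt z [ 0.011 -0.    -1.   ] F [ 0.2 -0.5 -1.7] op 0.726 ff 65.6
 tool shift cm [-7.77 21.88  1.2 ] turn z 0.01
```

Call:
apply_moves(translation=[[-0.7,2,0],[-1.1,3.3,0],[-1.1,3.3,0],[-1.1,3.3,0],[-1.1,3.3,0],[-1.1,3.3,0],[-0.8,2.1,0],[-0.5,1.3,0],[0,0,0],[0,0,0],[0,0,0]], rotation=[[0,0,0],[0,0,0],[0,0,0],[0,0,0],[0,0,0],[0,0,0],[0,0,0],[0,0,0],[0,0,0],[0,0,0],[0,0,0]])

```text
time: 19.2
eef_pos: [0.5717, -0.291, 0.1454]
orientation: [-3.14, -0.076, -0.001]
force: [0.0, 0.6, -1.1]
opening: 0.724
finger_force: 65.6
```

```bash
python3 - <<'E'
from h import *
to(.5728,-.2931,.062,2.6)
d=grab('scene');g=cv2.cvtColor(d['img'],cv2.COLOR_RGB2GRAY).astype(int)
p=np.array(robot.state()['eef_pos']);t=np.linspace(0,6.283,360)
for off in(-.006,-.0036,0,.003):
    q=np.array([proj(d,p+[off+.032*np.cos(a),.032*np.sin(a),.0014]) for a in t]);k=q[:,0].argmax();print(off,q[k].round(2))
v=int(round(q[k][1]))
for r in range(v-1,v+3):print(r,g[r,340:358].tolist())
E
```

```text
t 19.2 pos [ 0.5717 -0.291   0.1454] yaw 2.76 tilt z [ 0.001  0.001 -1.   ] F [ 0.   0.6 -1.1] op 0.724 ff 65.6
 tool shift cm [0.09 0.22 8.34] turn z 0.16
-0.006 [348.51 129.52]
-0.0036 [347.87 129.35]
0 [346.91 129.09]
0.003 [346.11 128.87]
128 [89, 72, 72, 84, 85, 87, 91, 99, 111, 121, 121, 121, 123, 124, 124, 121, 121, 119]
129 [100, 81, 79, 86, 84, 87, 92, 95, 105, 113, 118, 119, 122, 122, 121, 120, 120, 119]
130 [103, 92, 88, 87, 84, 88, 90, 93, 100, 111, 116, 118, 120, 121, 121, 119, 119, 120]
131 [107, 107, 103, 96, 92, 92, 89, 94, 102, 109, 113, 114, 117, 117, 117, 116, 117, 119]
```

Call:
apply_moves(translation=[[0.1,0.2,1],[0,0,2],[0,0,2],[0,0,2],[0,0,1],[0,0,0],[0,0,0]], rotation=[[0,0,0.16],[0,0,0],[0,0,0],[0,0,0],[0,0,0],[0,0,0],[0,0,0]])

```text
time: 19.95
eef_pos: [0.5723, -0.2951, 0.0656]
orientation: [3.141, 0.068, 0.0]
force: [-0.7, -0.6, 0.0]
opening: 0.727
finger_force: 65.6
```

```bash
python3 -c "
from h import *
to(.5728,-.2931,.0436,2.6)"
```

```text
t 19.9 pos [ 0.5723 -0.2951  0.0656] yaw 2.47 tilt z [ 0. -0. -1.] F [-0.7 -0.6  0. ] op 0.727 ff 65.6
 tool shift cm [ 0.06 -0.2   2.2 ] turn z -0.13
```

Call:
apply_moves(translation=[[0.06,-0.17,0],[0,0,0.5],[0,0,0],[0,0,0]], rotation=[[0,0,0],[0,0,0],[0,0,0],[0,0,0]])

```text
time: 20.35
eef_pos: [0.5724, -0.2936, 0.0604]
orientation: [3.141, 0.067, 0.0]
force: [-0.5, -0.6, -1.5]
opening: 0.725
finger_force: 65.6
```

```bash
python3 -c "
from h import *
to(.5728,-.2931,.0436,2.6)"
```

```text
t 20.4 pos [ 0.5724 -0.2936  0.0604] yaw 2.45 tilt z [ 0. -0. -1.] F [-0.5 -0.6 -1.5] op 0.725 ff 65.6
 tool shift cm [ 0.04 -0.05  1.68] turn z -0.15
```

Call:
apply_moves(translation=[[0.03,-0.04,0.4],[0,0,0.3],[0,0,0.3],[0,0,0.3],[0,0,0.2],[0,0,0]], rotation=[[0,0,0],[0,0,0],[0,0,0],[0,0,0],[0,0,0],[0,0,0]])

```text
time: 20.95
eef_pos: [0.5739, -0.2935, 0.0509]
orientation: [3.139, 0.067, 0.005]
force: [-15.6, 4.2, 54.0]
opening: 0.726
finger_force: 93.1
```

Bevel contact, with the reaction pointing to -x. Back up a little, shift by -x and retry.

Call:
apply_moves(translation=[[0,0,-0.5],[-0.12,-0.03,-0.3],[0,0,0],[0,0,0]], rotation=[[0,0,0],[0,0,0],[0,0,0],[0,0,0]])

```text
time: 21.35
eef_pos: [0.5716, -0.2931, 0.0534]
orientation: [3.141, 0.067, 0.0]
force: [-1.9, 0.4, 8.3]
opening: 0.722
finger_force: 70.4
```

Call:
apply_moves(translation=[[0,0,0.3],[0,0,0.2],[0,0,0.2],[0,0,0]], rotation=[[0,0,0],[0,0,0],[0,0,0],[0,0,0]])

```text
time: 21.75
eef_pos: [0.5725, -0.2931, 0.051]
orientation: [3.139, 0.067, 0.004]
force: [-15.6, 4.4, 52.9]
opening: 0.723
finger_force: 92.7
```

Call:
apply_moves(translation=[[0,0,-1.5],[0,0,-3.5],[0,0,-2],[0,0,0],[0,0,0]], rotation=[[0,0,0],[0,0,0],[0,0,0],[0,0,0],[0,0,0]])

```text
time: 22.25
eef_pos: [0.5712, -0.2928, 0.1156]
orientation: [-3.141, -0.067, 0.001]
force: [-0.4, 0.2, -0.6]
opening: 0.722
finger_force: 65.7
```

```bash
python3 - <<'E'
from h import *
to(.5728,-.2931,.0436,2.6)
d=grab('scene','s7.png');i=cv2.imread('pics/s7.png')
p=np.array(robot.state()['eef_pos']);u,v=map(int,proj(d,p));print(u,v)
c=cv2.resize(i[v-25:v+35,u-40:u+40],None,fx=10,fy=10,interpolation=cv2.INTER_CUBIC)
t=np.linspace(0,6.283,60)
for r in(.032,.0195):
  for a in t:
    q=proj(d,p+[-.0036+r*np.cos(a),r*np.sin(a),.0014+.004]);cv2.circle(c,(int((q[0]-u+40.5)*10),int((q[1]-v+25.5)*10)),1,(0,0,255),-1)
cv2.imwrite('pics/s7c.png',c)
E
```

```text
t 22.2 pos [ 0.5712 -0.2928  0.1156] yaw 2.44 tilt z [-0.001  0.    -1.   ] F [-0.4  0.2 -0.6] op 0.722 ff 65.7
 tool shift cm [0.16 0.04 7.2 ] turn z -0.16
337 135
```

View pics/s7c.png

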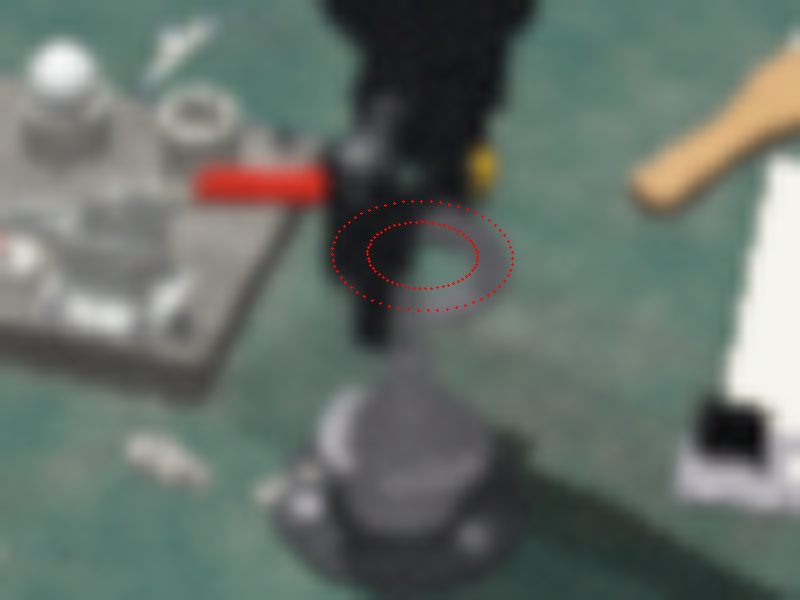

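The ring matches the predicted circle, held about level. I'll press lightly and read the moment to find which way the rim is off.

Call:
apply_moves(translation=[[0,0,2],[0,0,2],[0,0,1.5],[0,0,0.5],[0,0,0],[0,0,0]], rotation=[[0,0,0],[0,0,0],[0,0,0],[0,0,0],[0,0,0],[0,0,0]])

```text
time: 22.9
eef_pos: [0.5719, -0.293, 0.0566]
orientation: [3.141, 0.067, 0.001]
force: [-0.5, -0.4, -1.2]
opening: 0.724
finger_force: 65.7
```

```bash
python3 -c "
from h import *
to(.5728,-.2931,.0436,2.6);print(robot.state()['moment'])"
```

```text
t 22.9 pos [ 0.5719 -0.293   0.0566] yaw 2.45 tilt z [ 0.001 -0.    -1.   ] F [-0.5 -0.4 -1.2] op 0.724 ff 65.7
 tool shift cm [0.09 0.02 1.3 ] turn z -0.15
[-0.0277997  -0.02043772  0.0020704 ]
```

Call:
apply_moves(translation=[[0,0,0.25],[0,0,0.15],[0,0,0]], rotation=[[0,0,0],[0,0,0],[0,0,0]])

```text
time: 23.2
eef_pos: [0.5722, -0.2929, 0.0534]
orientation: [3.14, 0.067, 0.003]
force: [-1.4, 0.9, 4.9]
opening: 0.725
finger_force: 68.8
```

```bash
python3 -c "
from h import *
to(.5728,-.2931,.0436,2.6);print(robot.state()['moment'])"
```

```text
t 23.2 pos [ 0.5722 -0.2929  0.0534] yaw 2.46 tilt z [ 0.002 -0.    -1.   ] F [-1.4  0.9  4.9] op 0.725 ff 68.8
 tool shift cm [0.05 0.02 0.98] turn z -0.14
[ 0.38973702  0.1878582  -0.00256007]
```

The moment puts the contact on the +y rim, so the collar should go +y. Shift 2 mm.

Call:
apply_moves(translation=[[0,0,-0.4],[0,-0.2,0],[0,0,0],[0,0,0.3],[0,0,0.2],[0,0,0]], rotation=[[0,0,0],[0,0,0],[0,0,0],[0,0,0],[0,0,0],[0,0,0]])

```text
time: 23.8
eef_pos: [0.5719, -0.2913, 0.0528]
orientation: [3.14, 0.067, 0.002]
force: [-4.6, 1.9, 16.1]
opening: 0.724
finger_force: 74.9
```

```bash
python3 -c "
from h import *
to(.5728,-.2931,.0436,2.6);print(robot.state()['moment'])"
```

```text
t 23.8 pos [ 0.5719 -0.2913  0.0528] yaw 2.44 tilt z [ 0.001 -0.001 -1.   ] F [-4.6  1.9 16.1] op 0.724 ff 74.9
 tool shift cm [0.08 0.18 0.92] turn z -0.16
[-0.07485767  0.98236408 -0.09506254]
```

Call:
apply_moves(translation=[[0,0,-0.5],[-0.15,0.08,0],[0,0,0],[0,0,0.3],[0,0,0.2],[0,0,0]], rotation=[[0,0,0],[0,0,0],[0,0,0],[0,0,0],[0,0,0],[0,0,0]])

```text
time: 24.4
eef_pos: [0.5703, -0.2921, 0.0528]
orientation: [3.14, 0.067, 0.001]
force: [-6.4, 1.9, 18.7]
opening: 0.729
finger_force: 76.7
```

```bash
python3 -c "
from h import *
to(.5728,-.2931,.0436,2.6);print(robot.state()['moment'])"
```

```text
t 24.4 pos [ 0.5703 -0.2921  0.0528] yaw 2.43 tilt z [ 0.001 -0.001 -1.   ] F [-6.4  1.9 18.7] op 0.729 ff 76.7
 tool shift cm [0.25 0.11 0.92] turn z -0.17
[ 0.35838907  1.29191809 -0.00904931]
```

Call:
apply_moves(translation=[[0,0,-0.5],[-0.15,-0.06,0],[0,0,0],[0,0,0.3],[0,0,0.2],[0,0,0]], rotation=[[0,0,0],[0,0,0],[0,0,0],[0,0,0],[0,0,0],[0,0,0]])

```text
time: 25.0
eef_pos: [0.5688, -0.2916, 0.0528]
orientation: [3.14, 0.067, 0.001]
force: [-4.4, 1.9, 18.7]
opening: 0.729
finger_force: 76.4
```

```bash
python3 -c "
from h import *
to(.5728,-.2931,.0436,2.6);print(robot.state()['moment'])"
```

```text
t 25.0 pos [ 0.5688 -0.2916  0.0528] yaw 2.44 tilt z [ 0.001 -0.001 -1.   ] F [-4.4  1.9 18.7] op 0.729 ff 76.4
 tool shift cm [0.4  0.17 0.92] turn z -0.16
[-0.06661953  1.20143731 -0.09284534]
```

The contact is really the fingertips landing on collar a (same 64 mm OD), since the tips reach below b. I'll go back to the estimated axis, release b loosely around the upper step just above its seat, and regrip higher.

Call:
apply_moves(translation=[[0,0,-0.4],[0.4,0.1,0],[0,0,0],[0,0,0.1],[0,0,0]], rotation=[[0,0,0],[0,0,0],[0,0,0],[0,0,0],[0,0,0]])

```text
time: 25.5
eef_pos: [0.5724, -0.292, 0.0539]
orientation: [-3.141, -0.067, 0.0]
force: [-1.1, -0.1, -1.0]
opening: 0.724
finger_force: 65.7
```

```bash
python3 -c "
from h import *
to(.5728,-.2927,.054,2.6);print(robot.state()['moment'])"
```

```text
t 25.5 pos [ 0.5724 -0.292   0.0539] yaw 2.45 tilt z [-0.  0. -1.] F [-1.1 -0.1 -1. ] op 0.724 ff 65.7
 tool shift cm [ 0.03  0.07 -0.01] turn z -0.15
[ 0.07433986 -0.05799443  0.01715829]
```

Adjust slightly, release, lift 1.3 cm and look.

Call:
apply_moves(translation=[[0.03,0.06,0],[0,0,0]], rotation=[[0,0,0],[0,0,0]])

```text
time: 25.7
eef_pos: [0.5726, -0.2927, 0.0541]
orientation: [-3.141, -0.067, 0.001]
force: [0.8, 0.2, -0.8]
opening: 0.727
finger_force: 65.7
```

Call:
apply_moves(translation=[[0,0,0],[0,0,0],[0,0,0],[0,0,0],[0,0,-1.5],[0,0,-4.5],[-4,-2,-4],[-4,-4,0],[-4,-4,0],[0,-4,0],[0,0,0]], rotation=[[0,0,0],[0,0,0],[0,0,0],[0,0,0],[0,0,0],[0,0,0],[0,0,0],[0,0,0],[0,0,0],[0,0,0],[0,0,0]], jaw=7.6)

```text
time: 26.8
eef_pos: [0.4629, -0.1647, 0.1493]
orientation: [-3.14, -0.076, -0.002]
force: [1.1, -0.5, 0.4]
opening: 0.89
finger_force: 0.0
```

```bash
python3 - <<'E'
from h import *
to(.5728,-.2931,.10,2.6)
ims=[]
for n in('top','scene'):
    d=grab(n,n+'8.png');i=cv2.imread('pics/'+n+'8.png');u,v=map(int,proj(d,(.57,-.293,.05)));print(n,u-20,v-25)
    ims.append(cv2.resize(i[v-25:v+25,u-20:u+20],None,fx=10,fy=10,interpolation=cv2.INTER_CUBIC))
cv2.imwrite('pics/both8.png',np.hstack(ims))
E
```

```text
t 26.8 pos [ 0.4629 -0.1647  0.1493] yaw 2.79 tilt z [ 0.001  0.001 -1.   ] F [ 1.1 -0.5  0.4] op 0.89 ff 0.0
 tool shift cm [10.35 13.36  4.93] turn z 0.19
top 402 180
scene 317 125
```

View pics/both8.png

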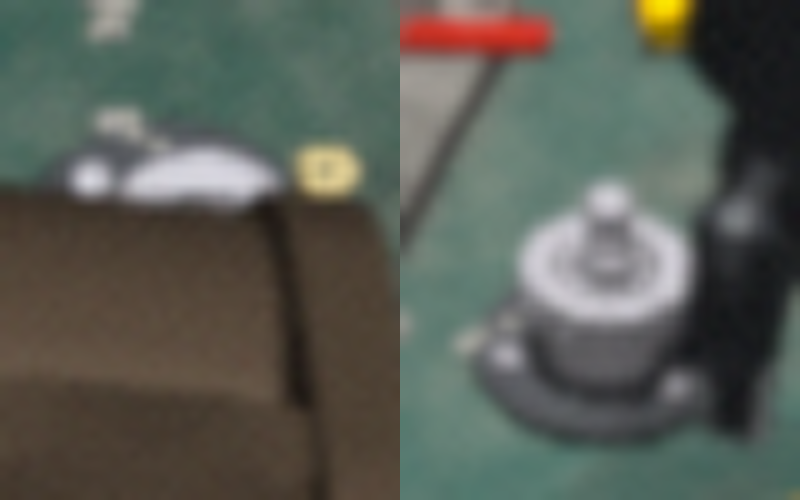

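The scene crop shows collar b flat and concentric: ring left/right at u 328.8/346.5, top/bottom at v 146.3/157.2. Check its height numerically.

```bash
python3 - <<'E'
from h import *
d=grab('scene');t=np.linspace(0,6.283,200)
for z in(.049,.052,.058):
    q=np.array([proj(d,(.5695+.032*np.cos(a),-.293+.032*np.sin(a),z)) for a in t]);print(z,q.min(0).round(1),q.max(0).round(1))
g=cv2.cvtColor(d['img'],cv2.COLOR_RGB2GRAY)
print(g[141:166,336].tolist(), g[150:168,333].tolist())
to(.6235,.2035,.15,2.6)
E
```

```text
0.049 [328.6 145. ] [345.9 156. ]
0.052 [328.6 144.4] [345.9 155.4]
0.058 [328.6 143.1] [346.  154.1]
[113, 123, 150, 180, 178, 154, 130, 128, 138, 143, 147, 130, 141, 172, 197, 180, 126, 95, 93, 92, 94, 88, 66, 54, 72] [178, 172, 178, 188, 201, 187, 143, 112, 104, 93, 87, 83, 68, 57, 70, 89, 92, 79]
t 26.9 pos [ 0.4641 -0.1704  0.1487] yaw 2.47 tilt z [ 0.002 -0.001 -1.   ] F [-0.2 -0.7  0.3] op 0.891 ff 0.0
 tool shift cm [ 17.53 -36.67  -0.15] turn z -0.13
```

Edges agree with z 49 mm, so b is home. Next is collar d, gripped higher this time.

Call:
apply_moves(translation=[[1.0,-2,0],[1.7,-3.5,0],[1.7,-3.5,0],[1.7,-3.5,0],[1.7,-3.5,0],[1.7,-3.5,0],[1.7,-3.5,0],[1.7,-3.5,0],[1.7,-3.5,0],[1.5,-3.3,0],[1,-2.1,0],[0.4,-1.3,2],[0,0,2],[0,0,0],[0,0,0]], rotation=[[0,0,0],[0,0,0],[0,0,0],[0,0,0],[0,0,0],[0,0,0],[0,0,0],[0,0,0],[0,0,0],[0,0,0],[0,0,0],[0,0,0],[0,0,0],[0,0,0],[0,0,0]])

```text
time: 28.45
eef_pos: [0.6233, 0.2029, 0.1075]
orientation: [3.14, 0.064, -0.001]
force: [-0.4, -0.3, 0.7]
opening: 0.889
finger_force: 0.0
```

```bash
python3 - <<'E'
from h import *
to(.6235,.2035,.031,2.6)
E
```

```text
t 28.4 pos [0.6233 0.2029 0.1075] yaw 2.35 tilt z [-0.001 -0.001 -1.   ] F [-0.4 -0.3  0.7] op 0.889 ff 0.0
 tool shift cm [ 0.03 -0.07  7.65] turn z -0.25
```

Call:
apply_moves(translation=[[0,-0.05,3],[0,0,2.5],[0,0,2.1],[0,0,0],[0,0,0]], rotation=[[0,0,-0.2],[0,0,0],[0,0,0],[0,0,0],[0,0,0]])

```text
time: 28.95
eef_pos: [0.6234, 0.2044, 0.0329]
orientation: [-3.141, -0.071, -0.002]
force: [-0.2, 0.6, 0.9]
opening: 0.893
finger_force: 0.0
```

Call:
apply_moves(translation=[[0,0,0],[0,0,0],[0,0,0],[0,0,0],[0,0,0]], rotation=[[0,0,0],[0,0,0],[0,0,0],[0,0,0],[0,0,0]], jaw=5, newtons=60)

```text
time: 29.45
eef_pos: [0.6239, 0.2049, 0.0347]
orientation: [-3.14, -0.072, -0.005]
force: [-2.3, -0.2, 10.4]
opening: 0.717
finger_force: 62.4
```

Call:
apply_moves(translation=[[0,0,-1],[0,0,-3],[0,0,-4],[0,0,-4],[0,0,0],[0,0,0]], rotation=[[0,0,0],[0,0,0],[0,0,0],[0,0,0],[0,0,0],[0,0,0]])

```text
time: 30.05
eef_pos: [0.6234, 0.2051, 0.154]
orientation: [-3.14, -0.072, -0.006]
force: [0.1, -0.1, -1.7]
opening: 0.715
finger_force: 65.5
```

```bash
python3 - <<'E'
from h import *
to(.572,-.293,.15,2.6)
E
```

```text
t 30.1 pos [0.6234 0.2051 0.154 ] yaw 2.64 tilt z [ 0.004  0.001 -1.   ] F [ 0.1 -0.1 -1.7] op 0.715 ff 65.5
 tool shift cm [-7.43 49.52  0.32] turn z 0.04
```

Call:
apply_moves(translation=[[-0.3,2,0],[-0.5,3.5,0],[-0.55,3.5,0],[-0.55,3.5,0],[-0.55,3.5,0],[-0.55,3.5,0],[-0.55,3.5,0],[-0.55,3.5,0],[-0.55,3.5,0],[-0.5,3.5,0],[-0.5,3.5,0],[-0.5,3.5,0],[-0.5,3.5,0],[-0.4,2.5,0],[-0.25,1.5,0],[-0.15,1,0],[0,0,0],[0,0,0],[0,0,0]], rotation=[[0,0,0],[0,0,0],[0,0,0],[0,0,0],[0,0,0],[0,0,0],[0,0,0],[0,0,0],[0,0,0],[0,0,0],[0,0,0],[0,0,0],[0,0,0],[0,0,0],[0,0,0],[0,0,0],[0,0,0],[0,0,0],[0,0,0]])

```text
time: 31.95
eef_pos: [0.5713, -0.2861, 0.1517]
orientation: [-3.14, -0.076, -0.0]
force: [0.5, 0.2, -1.4]
opening: 0.717
finger_force: 65.5
```

```bash
python3 - <<'E'
from h import *
to(.5716,-.2928,.095,2.6)
d=grab('scene');g=cv2.cvtColor(d['img'],cv2.COLOR_RGB2GRAY).astype(int)
p=np.array(robot.state()['eef_pos']);t=np.linspace(0,6.283,360)
for off in(-.006,-.0024,0,.003):
    q=np.array([proj(d,p+[off+.032*np.cos(a),.032*np.sin(a),-.006]) for a in t]);k=q[:,0].argmax();print(off,q[k].round(2))
v=int(round(q[k][1]))
for r in range(v-1,v+3):print(r,g[r,340:358].tolist())
E
```

```text
t 31.9 pos [ 0.5713 -0.2861  0.1517] yaw 2.78 tilt z [ 0.     0.001 -1.   ] F [ 0.5  0.2 -1.4] op 0.717 ff 65.5
 tool shift cm [-0.    0.68  5.67] turn z 0.18
-0.006 [348.09 130.57]
-0.0024 [347.12 130.31]
0 [346.48 130.13]
0.003 [345.69 129.91]
129 [90, 87, 87, 90, 89, 89, 94, 101, 111, 115, 119, 119, 121, 122, 121, 120, 119, 119]
130 [98, 88, 87, 88, 90, 89, 90, 96, 108, 114, 115, 119, 120, 120, 120, 119, 118, 120]
131 [101, 93, 90, 89, 88, 89, 89, 95, 106, 111, 114, 115, 117, 117, 117, 116, 117, 119]
132 [103, 103, 99, 95, 93, 89, 92, 99, 110, 114, 114, 114, 114, 114, 114, 116, 115, 119]
```

Call:
apply_moves(translation=[[0.06,0.62,0],[0,0,2],[0,0,2],[0,0,1],[0,0,0],[0,0,0]], rotation=[[0,0,0.15],[0,0,0],[0,0,0],[0,0,0],[0,0,0],[0,0,0]])

```text
time: 32.6
eef_pos: [0.572, -0.2943, 0.1021]
orientation: [3.141, 0.069, 0.001]
force: [-0.2, -0.7, -1.1]
opening: 0.715
finger_force: 65.5
```

```bash
python3 - <<'E'
from h import *
to(.5722,-.2928,.095,2.6)
E
```

```text
t 32.6 pos [ 0.572  -0.2943  0.1021] yaw 2.5 tilt z [ 0. -0. -1.] F [-0.2 -0.7 -1.1] op 0.715 ff 65.5
 tool shift cm [ 0.03 -0.15  0.71] turn z -0.10
```

Call:
apply_moves(translation=[[0.02,-0.14,0],[0,0,0],[0,0,0.6],[0,0,0.4],[0,0,0.4],[0,0,0.4],[0,0,0.3],[0,0,0]], rotation=[[0,0,0],[0,0,0],[0,0,0],[0,0,0],[0,0,0],[0,0,0],[0,0,0],[0,0,0]])

```text
time: 33.4
eef_pos: [0.5714, -0.2928, 0.08]
orientation: [-3.14, -0.069, 0.001]
force: [0.9, 0.0, -0.6]
opening: 0.719
finger_force: 65.5
```

```bash
python3 - <<'E'
from h import *
to(.5722,-.2928,.069,2.6);print(robot.state()['moment'])
E
```

```text
t 33.4 pos [ 0.5714 -0.2928  0.08  ] yaw 2.5 tilt z [-0.001  0.    -1.   ] F [ 0.9  0.  -0.6] op 0.719 ff 65.5
 tool shift cm [0.08 0.01 1.1 ] turn z -0.10
[ 0.01813519 -0.02035716 -0.02111426]
```

Past the head without contact. Continue down over the 20 mm step.

Call:
apply_moves(translation=[[0.05,0,0.3],[0,0,0.3],[0,0,0.2],[0,0,0.2],[0,0,0]], rotation=[[0,0,0],[0,0,0],[0,0,0],[0,0,0],[0,0,0]])

```text
time: 33.9
eef_pos: [0.5723, -0.2928, 0.0704]
orientation: [-3.141, -0.069, -0.0]
force: [0.3, -0.0, -2.0]
opening: 0.717
finger_force: 65.5
```

```bash
python3 - <<'E'
from h import *
to(.5722,-.2928,.069,2.6);print(robot.state()['moment'])
E
```

```text
t 33.9 pos [ 0.5723 -0.2928  0.0704] yaw 2.5 tilt z [ 0.  0. -1.] F [ 0.3 -0.  -2. ] op 0.717 ff 65.5
 tool shift cm [-0.01 -0.    0.14] turn z -0.10
[ 0.02389755 -0.09629248  0.07119658]
```

Call:
apply_moves(translation=[[0,0,0.15],[0,0,0.1],[0,0,0.1],[0,0,0]], rotation=[[0,0,0],[0,0,0],[0,0,0],[0,0,0]])

```text
time: 34.3
eef_pos: [0.5724, -0.2929, 0.0686]
orientation: [3.14, 0.068, 0.001]
force: [-4.6, 1.2, 13.0]
opening: 0.721
finger_force: 66.5
```

Collar d is home. Release, rise, move aside and check the stack and keeper.

Call:
apply_moves(translation=[[0,0,-0.1],[0,0,0],[0,0,0],[0,0,0],[0,0,-2],[0,0,-4],[0,0,-3],[-1,-4,0],[-3,-4,0],[-3,-4,0],[-2,-3,0],[0,0,0]], rotation=[[0,0,0],[0,0,0],[0,0,0],[0,0,0],[0,0,0],[0,0,0],[0,0,0],[0,0,0],[0,0,0],[0,0,0],[0,0,0],[0,0,0]], jaw=7.6)

```text
time: 35.5
eef_pos: [0.4729, -0.1427, 0.1582]
orientation: [-3.14, -0.077, 0.004]
force: [0.1, 0.5, 0.7]
opening: 0.886
finger_force: 0.0
```

```bash
python3 - <<'E'
from h import *
to(None,0,0)
ims=[]
for n,(u,v) in dict(top=(427,228),scene=(345,155)).items():
    d=grab(n,n+'9.png');i=cv2.imread('pics/'+n+'9.png');print(n,u-40,v-50)
    ims.append(cv2.resize(i[v-50:v+50,u-40:u+40],None,fx=5,fy=5,interpolation=cv2.INTER_CUBIC))
    for z in(.067,.075):
        t=np.linspace(0,6.283,200);q=np.array([proj(d,(.5695+.032*np.cos(a),-.293+.032*np.sin(a),z)) for a in t]);print(z,q.min(0).round(1),q.max(0).round(1))
cv2.imwrite('pics/both9.png',np.hstack(ims))
E
```

```text
t 35.5 pos [ 0.4729 -0.1427  0.1582] yaw 2.8 tilt z [-0.002  0.001 -1.   ] F [0.1 0.5 0.7] op 0.886 ff 0.0
top 387 178
0.067 [412.  193.3] [435.  216.1]
0.075 [412.6 192.8] [435.8 215.7]
scene 305 105
0.067 [328.7 141.2] [346.2 152.2]
0.075 [328.8 139.4] [346.3 150.5]
```

View pics/both9.png

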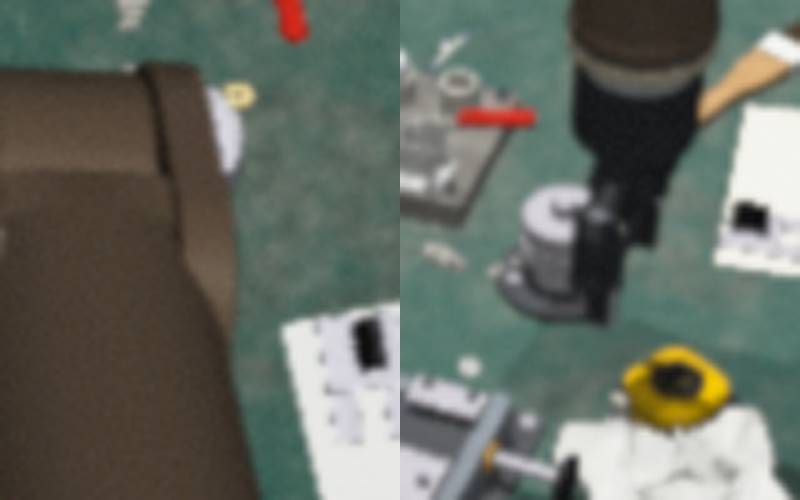

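Collar d is home (top edge v≈141.6). The keeper was knocked, and its grip is now at about (460,246) on the paper, so I'll zoom in.

```bash
python3 - <<'E'
import cv2
i=cv2.imread('pics/top9.png')
cv2.imwrite('pics/k9.png',cv2.resize(i[230:275,435:485],None,fx=12,fy=12,interpolation=cv2.INTER_CUBIC))
E
```

```text
(no output)
```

View pics/k9.png

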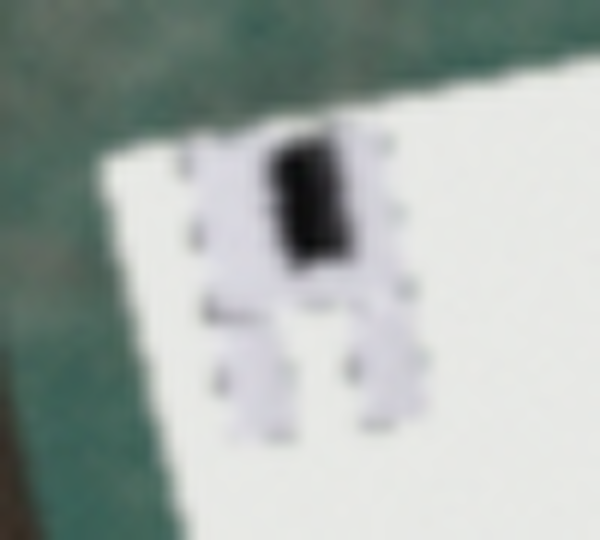

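The keeper's corners in this crop are roughly (185,140), (385,120), (425,418), (232,440), with the grip centre at about (311,203).

```bash
python3 - <<'E'
from h import *
d=grab('top')
c=lambda x,y:(435+(x+.5)/12-.5,230+(y+.5)/12-.5)
P=[ray(d,*c(*p),.004)[:2] for p in((185,140),(385,120),(425,418),(232,440))]
b=(P[0]+P[1])/2;f=(P[2]+P[3])/2;ax=(f-b)/np.linalg.norm(f-b)
print(np.round(P,4),'len',np.linalg.norm(f-b),'ang',np.degrees(np.arctan2(ax[1],ax[0])))
# length 73: grip centre is 55 behind front, 18 ahead of back
print('grip from plate',((f-55e-3*ax)+(b+18e-3*ax))/2,'grip top',ray(d,*c(311,203),.025)[:2],'origin',(f-23e-3*ax+b+50e-3*ax)/2)
g=ray(d,*c(311,203),.025)[:2]
to(*(((f-55e-3*ax)+(b+18e-3*ax))/2),.12,10)
E
```

```text
[[ 0.4747 -0.3824]
 [ 0.4804 -0.4308]
 [ 0.4094 -0.4382]
 [ 0.4034 -0.3919]] len 0.07164632187164367 ang -173.25011656507266
grip from plate [ 0.46034653 -0.40863166] grip top [ 0.45856646 -0.4057881 ] origin [ 0.42856833 -0.4123928 ]
t 35.6 pos [ 0.4764 -0.1475  0.1584] yaw 2.49 tilt z [ 0.001 -0.001 -1.   ] F [0.5 0.1 0.3] op 0.889 ff 0.0
 tool shift cm [-2.75 26.02  3.86] turn z -7.51
```

Call:
apply_moves(translation=[[0,0,0],[-0.35,1.9,0],[-0.6,3.3,0],[-0.6,3.3,0],[-0.6,3.3,0],[-0.6,3.3,0],[-0.6,3.3,0],[-0.6,3.3,0],[-0.5,2.6,2],[-0.25,1.4,2.5],[0,0,1],[0,0,0],[0,0,0]], rotation=[[0,0,-4.3],[0,0,0],[0,0,0],[0,0,0],[0,0,0],[0,0,0],[0,0,0],[0,0,0],[0,0,0],[0,0,0],[0,0,0],[0,0,0],[0,0,0]], jaw=4)

```text
time: 36.95
eef_pos: [0.4603, -0.4069, 0.1035]
orientation: [-3.135, -0.188, -0.001]
force: [0.3, -0.4, 1.6]
opening: 0.469
finger_force: 0.0
```

```bash
python3 - <<'E'
from h import *
to(.4602,-.4077,.025,6.75)
E
```

```text
t 37.0 pos [ 0.4603 -0.4069  0.1035] yaw 6.85 tilt z [ 0.     0.001 -1.   ] F [ 0.3 -0.4  1.6] op 0.469 ff 0.0
 tool shift cm [-0.03  0.09  7.85] turn z 0.10
```

Call:
apply_moves(translation=[[0,0.08,3],[0,0,3],[0,0,1.7],[0,0,0],[0,0,0]], rotation=[[0,0,0],[0,0,0],[0,0,0],[0,0,0],[0,0,0]])

```text
time: 37.45
eef_pos: [0.4608, -0.4082, 0.0275]
orientation: [3.135, 0.188, 0.002]
force: [-0.1, -0.5, -0.4]
opening: 0.474
finger_force: 0.0
```

Call:
apply_moves(translation=[[0,0,0],[0,0,0],[0,0,0],[0,0,0],[0,0,0],[0,0,0]], rotation=[[0,0,0],[0,0,0],[0,0,0],[0,0,0],[0,0,0],[0,0,0]], jaw=0.5, newtons=70)

```text
time: 38.05
eef_pos: [0.4606, -0.409, 0.0279]
orientation: [3.134, 0.186, 0.003]
force: [-1.2, -0.0, 6.4]
opening: 0.102
finger_force: 69.4
```

```bash
python3 - <<'E'
from h import *
to(.4602,-.4077,.025,6.75)
E
```

```text
t 38.0 pos [ 0.4606 -0.409   0.0279] yaw 6.8 tilt z [ 0.002 -0.002 -1.   ] F [-1.2 -0.   6.4] op 0.102 ff 69.4
 tool shift cm [-0.03 -0.13  0.29] turn z 0.05
```

Call:
apply_moves(translation=[[0,0,-1],[0,0,-3],[0,0,-4],[0,0,-4],[0,0,-2.2],[1.5,-0.8,0],[2.6,-1.4,0],[2.8,-1.4,0],[2.8,-1.4,0],[2.8,-1.4,0],[2.8,-1.4,0],[2.5,-1.3,0],[1.4,-0.8,0],[0.6,-0.3,0],[0,0,0],[0,0,0],[0,0,0]], rotation=[[0,0,0],[0,0,0],[0,0,0],[0,0,0],[0,0,0],[0,0,0],[0,0,0],[0,0,0],[0,0,0],[0,0,0],[0,0,0],[0,0,0],[0,0,0],[0,0,0],[0,0,0],[0,0,0],[0,0,0]])

```text
time: 39.75
eef_pos: [0.643, -0.2855, 0.1682]
orientation: [3.135, 0.183, -0.001]
force: [1.1, -0.6, -0.4]
opening: 0.101
finger_force: 68.4
```

```bash
python3 - <<'E'
from h import *
to(.6457,-.2839,.12,6.75)
d=grab('scene','s10.png');i=cv2.imread('pics/s10.png')
u,v=map(int,proj(d,(.60,-.288,.10)));print(u,v)
cv2.imwrite('pics/s10c.png',cv2.resize(i[v-35:v+35,u-45:u+45],None,fx=8,fy=8,interpolation=cv2.INTER_CUBIC))
E
```

```text
t 39.8 pos [ 0.643  -0.2855  0.1682] yaw 6.68 tilt z [-0.001 -0.001 -1.   ] F [ 1.1 -0.6 -0.4] op 0.101 ff 68.4
 tool shift cm [ 0.29 -0.13  4.82] turn z -0.07
329 137
```

View pics/s10c.png

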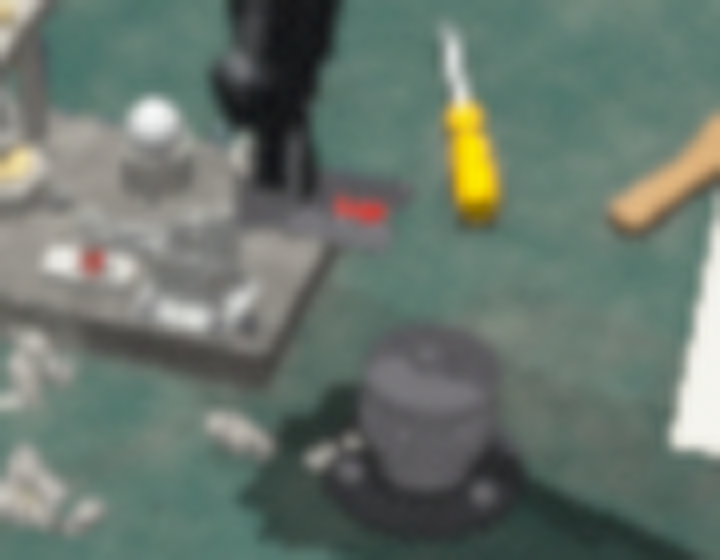

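The keeper is held flat and square. The clamp fixture stands close on the +x side, so I'll turn to yaw 40° and come in from the clear +x/+y side.

Call:
apply_moves(translation=[[0,-1,0],[0,-1,0],[0,0,0],[0,0,0],[0,0,0],[0,0,0]], rotation=[[0,0,-8.3],[0,0,-8.3],[0,0,-8.3],[0,0,-8.3],[0,0,0],[0,0,0]])

```text
time: 40.4
eef_pos: [0.64, -0.2649, 0.1682]
orientation: [2.955, 1.067, -0.0]
force: [0.0, -0.2, -1.2]
opening: 0.099
finger_force: 68.4
```

```bash
python3 - <<'E'
from h import *
to(.6259,-.2453,.0965,40)
E
```

```text
t 40.4 pos [ 0.64   -0.2649  0.1682] yaw 39.69 tilt z [-0. -0. -1.] F [ 0.  -0.2 -1.2] op 0.099 ff 68.4
 tool shift cm [ 0.17 -2.41  7.17] turn z -0.31
```

Call:
apply_moves(translation=[[0.1,-1.2,0],[0.05,-1.2,0],[0,0,2],[0,0,2],[0,0,2],[0,0,0],[0,0,0]], rotation=[[0,0,-0.3],[0,0,0],[0,0,0],[0,0,0],[0,0,0],[0,0,0],[0,0,0]])

```text
time: 41.1
eef_pos: [0.6258, -0.244, 0.1086]
orientation: [-2.949, -1.082, 0.0]
force: [0.4, -0.2, -1.0]
opening: 0.097
finger_force: 68.5
```

```bash
python3 - <<'E'
from h import *
to(.6259,-.2453,.0963,40)
E
```

```text
t 41.1 pos [ 0.6258 -0.244   0.1086] yaw 40.3 tilt z [-0.  0. -1.] F [ 0.4 -0.2 -1. ] op 0.097 ff 68.5
 tool shift cm [-0.08  0.11  1.23] turn z 0.30
```

Call:
apply_moves(translation=[[0,0.1,0.6],[0,0,0.6],[0,0,0],[0,0,0]], rotation=[[0,0,0.2],[0,0,0],[0,0,0],[0,0,0]])

```text
time: 41.5
eef_pos: [0.6267, -0.2456, 0.0962]
orientation: [-2.951, -1.077, 0.0]
force: [0.4, -0.6, -0.3]
opening: 0.101
finger_force: 68.5
```

```bash
python3 - <<'E'
from h import *
to(.5937,-.2723,.0965,40)
d=grab('scene','s11.png');i=cv2.imread('pics/s11.png')
u,v=map(int,proj(d,(.58,-.283,.075)));print(u,v)
cv2.imwrite('pics/s11c.png',cv2.resize(i[v-25:v+25,u-30:u+30],None,fx=10,fy=10,interpolation=cv2.INTER_CUBIC))
E
```

```text
t 41.5 pos [ 0.6267 -0.2456  0.0962] yaw 40.09 tilt z [-0. -0. -1.] F [ 0.4 -0.6 -0.3] op 0.101 ff 68.5
 tool shift cm [-4.24 -0.08 -0.03] turn z 0.09
333 145
```

View pics/s11c.png

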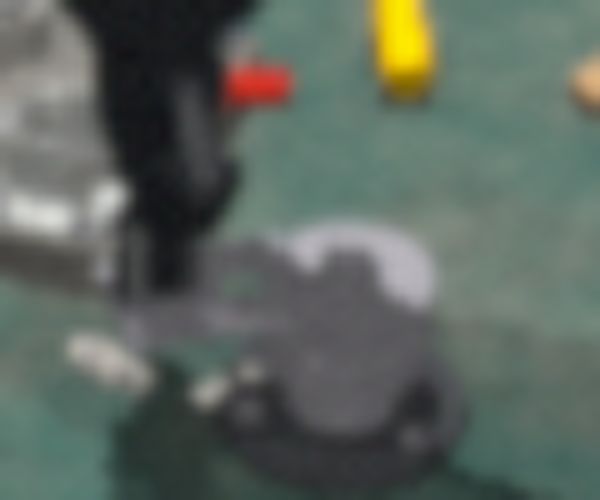

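The prongs are level with the gap and pointing at the neck. Slide in gently.

Call:
apply_moves(translation=[[-0.6,-0.07,0],[-0.6,0,0],[-0.6,0,0],[-0.4,0,0],[0,0,0]], rotation=[[0,0,0],[0,0,0],[0,0,0],[0,0,0],[0,0,0]])

```text
time: 42.05
eef_pos: [0.6087, -0.2603, 0.0962]
orientation: [2.952, 1.075, -0.001]
force: [-0.1, 0.1, -1.3]
opening: 0.098
finger_force: 68.5
```

```bash
python3 - <<'E'
from h import *
to(.5937,-.2723,.0965,40);print(robot.state()['moment'])
E
```

```text
t 42.0 pos [ 0.6087 -0.2603  0.0962] yaw 40.03 tilt z [-0.    -0.001 -1.   ] F [-0.1  0.1 -1.3] op 0.098 ff 68.5
 tool shift cm [-1.92 -0.05 -0.03] turn z 0.03
[-0.02511391 -0.04327726  0.02245293]
```

Call:
apply_moves(translation=[[-0.5,-0.04,0],[-0.5,0,0],[-0.5,0,0],[-0.4,0,0],[0,0,0]], rotation=[[0,0,0],[0,0,0],[0,0,0],[0,0,0],[0,0,0]])

```text
time: 42.55
eef_pos: [0.5942, -0.2718, 0.0961]
orientation: [2.952, 1.076, -0.0]
force: [-0.3, -0.6, -1.3]
opening: 0.102
finger_force: 68.5
```

Call:
apply_moves(translation=[[-0.1,0,0],[-0.1,0,0],[0,0,0]], rotation=[[0,0,0],[0,0,0],[0,0,0]])

```text
time: 42.85
eef_pos: [0.5936, -0.272, 0.0963]
orientation: [-2.951, -1.078, -0.001]
force: [1.6, 0.5, -1.7]
opening: 0.1
finger_force: 68.5
```

```bash
python3 - <<'E'
from h import *
to(.5937,-.2723,.0965,40);print(robot.state()['moment'])
E
```

```text
t 42.9 pos [ 0.5936 -0.272   0.0963] yaw 40.13 tilt z [ 0.001  0.    -1.   ] F [ 1.6  0.5 -1.7] op 0.1 ff 68.5
 tool shift cm [-0.01  0.03 -0.02] turn z 0.13
[ 0.23648752 -0.41540354 -0.02989903]
```

Call:
apply_moves(translation=[[-0.15,0,0],[-0.1,0,0],[0,0,0]], rotation=[[0,0,0],[0,0,0],[0,0,0]])

```text
time: 43.15
eef_pos: [0.5933, -0.2722, 0.0965]
orientation: [-2.95, -1.08, -0.006]
force: [6.5, 4.2, -4.1]
opening: 0.101
finger_force: 68.2
```

The slot bottom is bearing on the neck, so it's fully in. Relax, lower onto the collar and release.

Call:
apply_moves(translation=[[0,0,0],[0.38,0,0],[0,0,0.1],[0,0,0.06],[0,0,0]], rotation=[[0,0,0],[0,0,0],[0,0,0],[0,0,0],[0,0,0]])

```text
time: 43.65
eef_pos: [0.594, -0.2717, 0.0948]
orientation: [2.951, 1.077, -0.0]
force: [0.2, 1.2, 2.5]
opening: 0.1
finger_force: 69.2
```

Call:
apply_moves(translation=[[0,0,0],[0,0,0],[0,0,0],[0,0,0],[0,0,-2],[0,0,-4],[0,0,-4],[4,-2,-2],[3,-4,0],[0,-5,0],[0,-5,0],[0,0,0]], rotation=[[0,0,0],[0,0,0],[0,0,0],[0,0,0],[0,0,0],[0,0,0],[0,0,0],[0,0,0],[0,0,0],[0,0,0],[0,0,0],[0,0,0]], jaw=3.5)

```text
time: 44.85
eef_pos: [0.5405, -0.0977, 0.2146]
orientation: [-2.944, -1.088, 0.004]
force: [0.8, 0.0, 0.7]
opening: 0.409
finger_force: 0.0
```

```bash
python3 - <<'E'
from h import *
to(None,0,0)
ims=[]
for n in('top','scene'):
    d=grab(n,n+'12.png');i=cv2.imread('pics/'+n+'12.png');u,v=map(int,proj(d,(.58,-.283,.07)));print(n,u,v)
    c=cv2.resize(i[v-25:v+25,u-20:u+20],None,fx=10,fy=10,interpolation=cv2.INTER_CUBIC);ims.append(c)
cv2.imwrite('pics/both12.png',np.hstack(ims))
E
```

```text
t 44.9 pos [ 0.5405 -0.0977  0.2146] yaw 40.57 tilt z [-0.003  0.001 -1.   ] F [0.8 0.  0.7] op 0.409 ff 0.0
top 420 200
scene 333 146
```

View pics/both12.png

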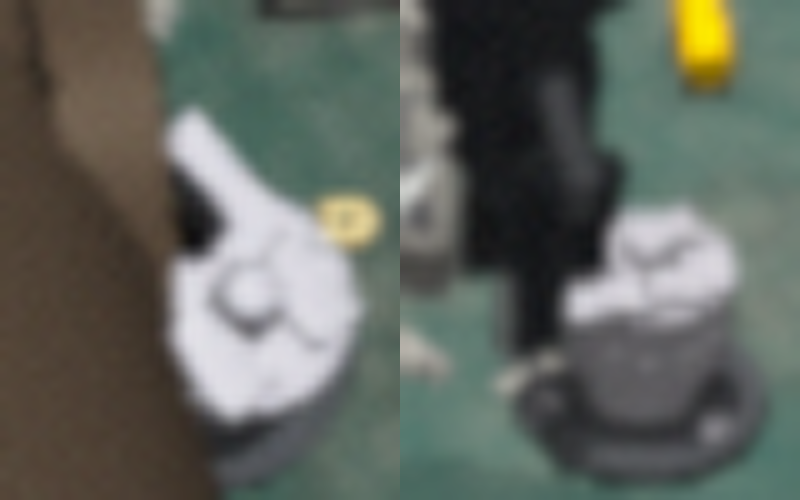

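The keeper lies flat under the head at crop (250,290), with its prongs past the neck and its slot bottom close behind the neck. The arm is clear, so I'll hand in.

```bash
python3 -c "
from h import *
print(robot.sign_off())"
```

```text
the job is handed in; nothing more can be done
None
```

The job is handed in: collars a, b and d (c was absent) were ejected and threaded in that order, each checked home on its step, and the keeper is fully in under the head; the hand-in gave no verdict.

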